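# Find the rattling case and hold it out over the logbook

### The arm

A 6-joint arm with a two-finger parallel gripper is mounted at the origin on the work surface; the furniture and walls round the work are solid. World frame = base frame: x ahead of the robot, y to its left, z up, the work surface at z = 0. Lengths are in m, angles in degrees, forces in N, time in s.
With the tool pointing down it reaches from about 0.4 to 0.825 m from the base axis. Payload 7 kg.
Tool frame: the origin (TCP) lies midway between the tips of the shut fingers; the grasp point (between the pads) lies r.tcp_to_grasp behind it (r.tcp_to_grasp is the distance from the TCP to the grasp point, in m); x points along the fingers, y is the direction in which the jaws open and shut, and the axes are right-handed (so a half turn about x gives the same grasp; the last joint's range is limited). The gripper opens to 88 mm and grips with 3 to 60 N. Pads are 19 mm wide; open, the fingers measure 130 mm over their backs; the gripper's body (78 mm by 193 mm) begins 47 mm behind the grasp point.
Start: joints at [-49.784, 20.546, 0.682, 0, -70.136, -16.507], TCP at [0.271, -0.618, 0.227] pointing down, gripper open.
Joint ranges: [-176.03, 176.03], [-82.01, 121.73], [-58.28, 71.71], [-173.87, 95.51], [-174.79, -0.11], [-173.66, 173.66]. Speed limits (degrees/s): [136.94, 136.94, 172.46, 180, 180, 180].

### API

Orientations are given as [roll, pitch, yaw] about the fixed x, y, z axes, in that order (R = Rz(yaw) Ry(pitch) Rx(roll)).
In Python, from plant import r gives the robot as it stands.
- The arm moves only by the tool carry_out, never from a script. Its argument "moves" is a list of rows, each a list of 7 numbers: the shift along the world's x, y, z in mm, then the turn, a rotation vector about the world's x, y, z in rad, then the opening in per cent of the stroke, from 0 (shut) to 100 (fully open). In form: [[x, y, z, wx, wy, wz, claw], ...]. A call has 1 to 5 rows; each row is the pose to reach, as a shift and turn from the pose commanded when the call began; what a row does not reach only later rows make up. A row lasts 1/10 s, in which the tool goes at most 50 mm and 8.59 degrees, less where a joint would pass 70% of its speed; a pose out of reach is approached as far as the arm can. A call with a gripper value outside its range is refused whole. The fingers move at their own pace and stop on an object; "squeeze" is the grip in N (left out, the last holds). Time passes only in rows, so rows that repeat a pose let the fingers close. It gives the time, the measured TCP pose, the force and the opening at its end, in the units of the state.
- r.get_state(): the state, without advancing time (a new reading comes with each control period).
- r.capture(name): name is "scene" or "side" or "wrist"; returns the picture (480x640x3 uint8, blue, green, red); there is no depth.
- r.camera_params(name): a dict with "K" (3x3 intrinsics, pixels), "rvec" (rotation vector, rad) and "tvec" (3), from world to camera coordinates, as OpenCV has them. Camera axes: x right, y down, z forward; pixel columns grow to the right and rows downward; lengths in m; the calibration is good to about 2 mm. A picture is of the moment at which its call begins: read the wrist's pose just before it. camera_params takes no time and is no camera call; for the wrist camera it gives the pose at the moment of the call.
- r.close_job(): hands the job in, once; it reports no verdict.
The state is a dict: "time_s": time; "joints": joint angles; "qd": joint speeds; "joint_torque": joint torques, N m; "tcp_pos": TCP position; "eef_rot": TCP orientation; "contact_force": force on the tool from outside, world axes, zero at the start; "moment": the same for the moment, N m; "gripper_width": finger opening in m.
Only numpy, scipy, OpenCV 4.12 (cv2) and the standard library are available. Lean on these libraries where they do the work, as an engineer would, in place of code of your own. Each camera call takes 0.05 s, during which the arm holds its last target. There are 200 camera calls.

### The job

One of the three identical sealed blue cases was packed badly and its steel part is loose: pick the cases up one at a time and shake or rock each end to end, several times both ways, above the table until you find the one whose part knocks from stop to stop, setting each sound case back flat on the table, off the notebook. Then hold the rattling case out over the middle of the open notebook, lid up (it may be tipped), about 15 to 20 cm above the page, with the orange marker of the loose part showing clearly in its window, and finish there, still holding it still. Do not disturb the vial, the dropper bottle or the dish, and do not drop any case.

Things in the scene. Friction and masses are not known exactly. Their poses are not given: they have to be found in the camera images.
- box_a: one of three like sealed blue cases, 74 (x) x 66 (y) x 30 (z) mm, about 0.3 kg. Origin: centre of underside, z up. Grip the flat faces 66 mm apart across y; a 4 mm lip marks the -x end. On the lid a black window 58 mm long runs along x, its middle 27 mm hidden by a white paper band. A steel part inside is packed tight in two cases, loose in one (which one varies)
- box_b: one of three like sealed blue cases, 74 (x) x 66 (y) x 30 (z) mm, about 0.3 kg. Origin: centre of underside, z up. Grip the flat faces 66 mm apart across y; a 4 mm lip marks the -x end. On the lid a black window 58 mm long runs along x, its middle 27 mm hidden by a white paper band. A steel part inside is packed tight in two cases, loose in one (which one varies)
- box_c: one of three like sealed blue cases, 74 (x) x 66 (y) x 30 (z) mm, about 0.3 kg. Origin: centre of underside, z up. Grip the flat faces 66 mm apart across y; a 4 mm lip marks the -x end. On the lid a black window 58 mm long runs along x, its middle 27 mm hidden by a white paper band. A steel part inside is packed tight in two cases, loose in one (which one varies)
- part_a (a joint): place of the part in box_a along the box's x, m: 0 = middle (start), hidden by the band; stops at +-0.014. A packed part stays within 0.003 of 0. The loose one (0.12 kg) slides if the case is tipped over 15 degrees (x end down: to +) or jerked along x, stays put when level, and shows as an orange disc in the window at its end
- part_b (a joint): place of the part in box_b along the box's x, m: 0 = middle (start), hidden by the band; stops at +-0.014. A packed part stays within 0.003 of 0. The loose one (0.12 kg) slides if the case is tipped over 15 degrees (x end down: to +) or jerked along x, stays put when level, and shows as an orange disc in the window at its end
- part_c (a joint): place of the part in box_c along the box's x, m: 0 = middle (start), hidden by the band; stops at +-0.014. A packed part stays within 0.003 of 0. The loose one (0.12 kg) slides if the case is tipped over 15 degrees (x end down: to +) or jerked along x, stays put when level, and shows as an orange disc in the window at its end
- logbook: open notebook lying flat, fixed, 212 (its x) x 292 (its y) x 13 mm; origin: centre of the underside
- vial: small glass vial with a black cap, standing, 23 mm across, 54 mm high; a bystander, origin: centre of the underside
- dropper: amber dropper bottle, standing, 31 mm across, 91 mm high; a bystander, origin: centre of the underside
- dish: clear round dish, 64 mm across, 16 mm high; a bystander, origin: centre of the underside
There are look-alikes about, which are no part of the job. What is shaped like the box_c but purple is not meant. Leave any yellow look-alike of the box_a alone.

How it is judged:
By the outcome, as a careful person would: the job done as asked, in the order asked, and still so for the second after the job is handed in, while the arm keeps its last pose, push and grip.
It also fails if it takes over 72 s, if anything falls off the work surface, if the arm or the gripper's body presses on something with over 40 N, if the wrist force passes 120 N, or if a joint passes its speed limit or range.

## Working session

There is one attempt and no reset: what is moved stays moved. The work goes in short steps, Python scripts to look and compute and a tool call to move; the robot and the scene stay as the last step left them, time stands still between calls to the robot, and variables do not carry over. Pictures are saved under pics/ and viewed, about 8 in all and at most 12, crops included, and the job is handed in when it is done.

Besides the shell and the picture viewer there is one more tool, called by a JSON object that holds its "fn" and its "kwargs". carry_out: Moves the arm, as the interface text tells. Its arguments: {"type":"object","properties":{"moves":{"type":"array"},"squeeze":{"type":"number"}},"required":["moves"]}

```bash
ls; mkdir -p pics
python3 - <<'E'
from plant import r
import cv2,numpy as np
s=r.get_state();print(s, r.tcp_to_grasp)
for n in("scene","side"):
    cv2.imwrite(f"pics/{n}0.png",r.capture(n)); p=r.camera_params(n)
    R=cv2.Rodrigues(np.array(p['rvec'],float))[0];print(n,-R.T@np.ravel(p['tvec']),R[2])
E
```

```text
pics
{'time_s': 0.0, 'joints': array([-4.97849541e+01,  2.05919772e+01,  6.31312195e-01, -1.83829425e-02,
       -7.01348878e+01, -1.65080639e+01]), 'qd': array([ 0.03111208, -0.00735442, -0.07380627,  0.00857994, -0.03592083,
        0.03813561]), 'joint_torque': array([ 1.86240213e-03, -5.82711303e+01,  2.93054670e+01,  6.99728921e+00,
        6.53704628e-03, -1.62275228e-04]), 'tcp_pos': array([ 0.2711629 , -0.61759159,  0.22560333]), 'eef_rot': array([ 96.2582289 ,  89.90289667, 119.9589498 ]), 'contact_force': array([0.02425243, 0.24919959, 0.70555003]), 'moment': array([-0.01023336, -0.02318048,  0.01560611]), 'gripper_width': 0.08725825877468485} 0.0188
scene [-0.5845977  -0.51360568  0.9740825 ] [ 0.6948436   0.37629946 -0.61285487]
side [0.3420921  1.5132323  0.58469928] [ 0.08838305 -0.93476631 -0.34409357]
```

View pics/scene0.png

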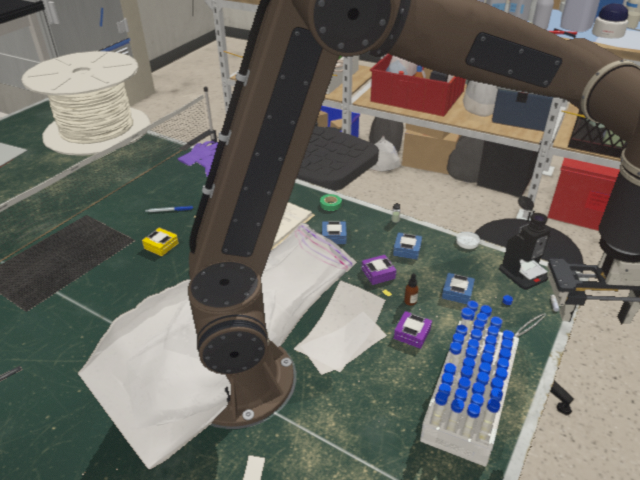

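View pics/side0.png

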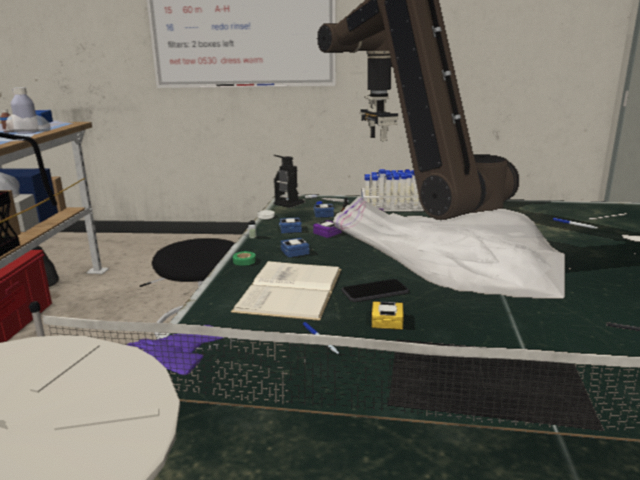

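The scene view shows blue cases near (334,232), (407,245) and (459,288), with purple look-alikes at (378,270) and (413,329). The vial is at (396,213), the dropper at (412,290) and the dish at (468,241). In the side view the notebook is around (287,290). Next I'll take an enlarged crop.

```bash
cat > h.py <<'E'
from plant import r
import cv2,numpy as np
from scipy.spatial.transform import Rotation as Ro
def unproj(n,uv,z,p=None):
    p=p or r.camera_params(n); R=cv2.Rodrigues(np.array(p['rvec'],float))[0]; t=np.ravel(p['tvec'])
    c=-R.T@t; out=[]
    for (u,v) in uv:
        d=R.T@np.linalg.inv(p['K'])@np.array([u,v,1.]); out.append(c+d*(z-c[2])/d[2])
    return np.array(out)[:,:2].round(4)
def proj(n,P,p=None):
    p=p or r.camera_params(n)
    return cv2.projectPoints(np.array(P,float),np.array(p['rvec'],float),np.array(p['tvec'],float),np.array(p['K']),None)[0][:,0].round(1)
E
python3 - <<'E'
from h import *
im=cv2.imread("pics/scene0.png")[195:345,310:510]
cv2.imwrite("pics/c.png",cv2.resize(im,(800,600),interpolation=cv2.INTER_CUBIC))
print("boxes",unproj("scene",[(334,229),(407,241),(459,284)],.03).tolist())
print("purple",unproj("scene",[(378,266),(413,325)],.03).tolist())
print("vial,drop,dish",unproj("scene",[(396,221),(411,303),(468,242)],.0).tolist())
print("nb corners side",unproj("side",[(267,262),(341,267),(315,318),(233,313)],.01).tolist())
E
```

```text
boxes [[0.5276, 0.0376], [0.5695, -0.1625], [0.4675, -0.337]]
purple [[0.4387, -0.1332], [0.2868, -0.2841]]
vial,drop,dish [[0.6801, -0.0892], [0.381, -0.2471], [0.6791, -0.3036]]
nb corners side [[0.5956, 0.1547], [0.3872, 0.1806], [0.4351, 0.4694], [0.6237, 0.4563]]
```

View pics/c.png

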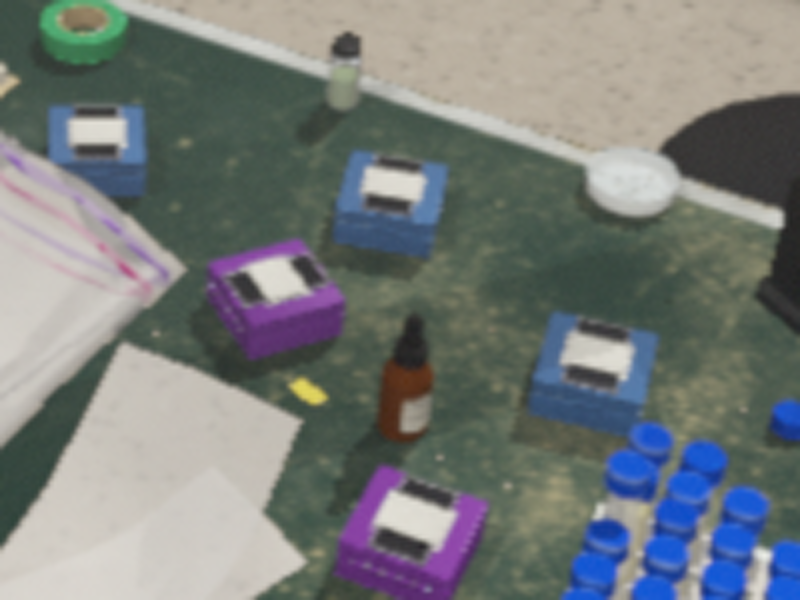

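Run:
```python
from h import *
f=lambda L:[(310+x/4,195+y/4) for x,y in L]
for a in ([(96,106),(98,158)],[(404,157),(387,212)],[(607,321),(592,386)]):
    q=unproj("scene",f(a),.03); d=q[0]-q[1]; print(q.mean(0),np.degrees(np.arctan2(d[1],d[0])),np.linalg.norm(d))
# edges of lids left->right
for a in ([(50,105),(145,107)],[(345,152),(447,162)],[(553,313),(657,330)]):
    q=unproj("scene",f(a),.03); d=q[0]-q[1]; print('far edge',q.tolist(),np.degrees(np.arctan2(d[1],d[0])))
for z in(.0,.1):print('rack',z,unproj("scene",[(470,305),(510,335),(485,462),(424,440)],z).tolist())
```

```text
[0.5324 0.0393] 27.92695283429121 0.06021195894504681
[ 0.5718 -0.1671] 10.124671655397828 0.06257443567464271
[ 0.47125 -0.33815] 8.234418633090582 0.06214064692292799
far edge [[0.5453, 0.083], [0.5738, 0.0219]] 115.0066254173653
far edge [[0.5894, -0.1235], [0.6107, -0.1898]] 107.81049638792203
far edge [[0.4938, -0.3014], [0.508, -0.3638]] 102.82013967050828
rack 0.0 [[0.4402, -0.3769], [0.3872, -0.4851], [0.0511, -0.5154], [0.0419, -0.3999]]
rack 0.1 [[0.335, -0.391], [0.2875, -0.4881], [-0.0142, -0.5152], [-0.0224, -0.4115]]
```

```bash
cat >> h.py <<'E'
def st(tx=None,yaw=None):
    s=r.get_state(); R=Ro.from_euler('xyz',s['eef_rot'],degrees=True).as_matrix(); p=s['tcp_pos']
    h=np.degrees(np.arctan2(R[1,1],R[0,1]))
    print('t',round(s['time_s'],2),'tcp',p.round(4),'toolx',R[:,0].round(3),'jaw heading',h.round(1),'w',round(s['gripper_width'],4),'F',s['contact_force'].round(1),'M',s['moment'].round(3),'j',s['joints'].round(0))
    if tx is not None:
        d=(yaw-h+90)%180-90
        print('shift mm',((np.array(tx)-p)*1000).round(0),'turn rad',np.radians(d).round(3))
    return s
E
python3 -c "
from h import *
st([.471,-.338,.2],100)"
```

```text
t 0.1 tcp [ 0.2712 -0.6176  0.2257] toolx [-0.001  0.001 -1.   ] jaw heading 113.7 w 0.0878 F [-0.7  0.3  0.1] M [-0.047 -0.018 -0.025] j [-50.  21.   1.  -0. -70. -17.]
shift mm [200. 280. -26.] turn rad -0.239
```

{"fn": "carry_out", "kwargs": {"moves": [[200,280,-26,0,0,-0.239,100],[200,280,-26,0,0,-0.239,100],[200,280,-26,0,0,-0.239,100],[200,280,-26,0,0,-0.239,100],[200,280,-26,0,0,-0.239,100]]}}

```text
time_s: 0.6
tcp_pos: [0.4161, -0.4146, 0.2075]
eef_rot: [120.8, 90.0, 130.8]
contact_force: [1.5, 0.6, 0.2]
gripper_width: 0.0878
```

```bash
python3 -c "
from h import *
st([.471,-.338,.2],100)"
```

```text
t 0.6 tcp [ 0.4161 -0.4146  0.2075] toolx [-0.  0. -1.] jaw heading 100.0 w 0.0878 F [1.5 0.6 0.2] M [-0.126 -0.153  0.02 ] j [-26.  13. -12.  -0. -65. -54.]
shift mm [55. 77. -7.] turn rad 0.0
```

{"fn": "carry_out", "kwargs": {"moves": [[55,77,-7,0,0,0,100],[55,77,-7,0,0,0,100],[55,77,-7,0,0,0,100]]}}

```text
time_s: 0.9
tcp_pos: [0.4728, -0.3355, 0.2002]
eef_rot: [99.0, 89.9, 109.2]
contact_force: [-0.5, -1.1, -0.3]
gripper_width: 0.0877
```

```bash
python3 -c "
from h import *
st()
p=r.camera_params('wrist');print(p)
cv2.imwrite('pics/w1.png',r.capture('wrist'))
print(proj('wrist',[[.471,-.338,.03],[.5718,-.1671,.03]],p))"
```

```text
t 0.9 tcp [ 0.4728 -0.3355  0.2002] toolx [-0.     0.001 -1.   ] jaw heading 100.3 w 0.0877 F [-0.5 -1.1 -0.3] M [-0.046  0.083  0.032] j [-16.  13. -14.  -0. -63. -64.]
{'K': array([[362.87983219,   0.        , 318.34719101],
       [  0.        , 362.87983219, 231.33313769],
       [  0.        ,   0.        ,   1.        ]]), 'rvec': array([-1.89833205, -2.27228527, -0.29784094]), 'tvec': array([ 0.4149173, -0.4162055,  0.2600094])}
[[316.7 211.1]
 [465.1 336.5]]
```

View pics/w1.png

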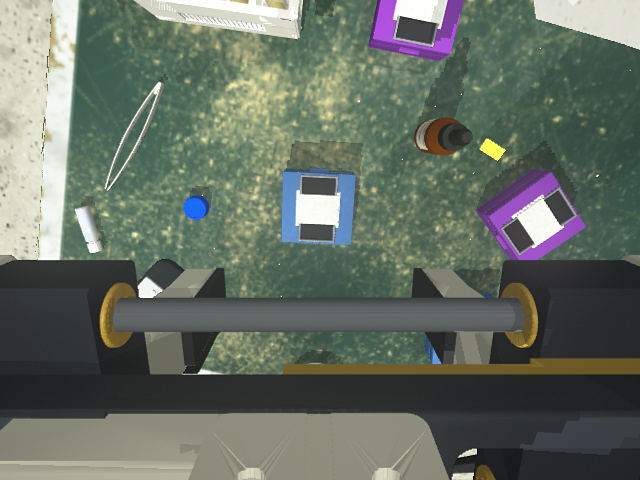

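The wrist view shows box 3 with its lid from about (284,170) to (353,245). The dropper's base is at (435,137).

Run:
```python
from h import *
q=unproj('wrist',[(284,170),(355,172),(352,245),(282,242),(319,177),(317,242)],.03)
print(q.tolist(),q[:4].mean(0),q[4:].mean(0))
d=q[5]-q[4];print(np.degrees(np.arctan2(d[1],d[0])))
d=q[0]-q[1];print(np.degrees(np.arctan2(d[1],d[0]))); d=q[3]-q[2];print(np.degrees(np.arctan2(d[1],d[0])))
d=q[3]-q[0];print(np.degrees(np.arctan2(d[1],d[0]))); d=q[2]-q[1];print(np.degrees(np.arctan2(d[1],d[0])))
st([.471,-.338,.003],100)
```

```text
[[0.4381, -0.3751], [0.4286, -0.3121], [0.4961, -0.301], [0.5049, -0.3666], [0.4387, -0.3431], [0.4991, -0.3341]] [ 0.466925 -0.3387  ] [ 0.4689 -0.3386]
8.475093614986191
-81.42476736016476
-82.35959323897323
7.251659972856597
9.338394976235987
t 0.95 tcp [ 0.4717 -0.3371  0.2004] toolx [-0.001  0.    -1.   ] jaw heading 100.3 w 0.0873 F [ 0.1 -1.   0.1] M [-0.076 -0.002  0.042] j [-16.  13. -14.  -0. -64. -64.]
shift mm [  -1.   -1. -197.] turn rad -0.004
```

{"fn": "carry_out", "kwargs": {"moves": [[-3,-2,-50,0,0,-0.03,100],[-3,-2,-100,0,0,-0.03,100],[-3,-2,-150,0,0,-0.03,100],[-3,-2,-195,0,0,-0.03,100],[-3,-2,-195,0,0,-0.03,100]], "squeeze": 35}}

```text
time_s: 1.45
tcp_pos: [0.4663, -0.342, 0.0028]
eef_rot: [162.1, 89.8, 170.4]
contact_force: [0.8, 0.1, 0.2]
gripper_width: 0.0876
```

{"fn": "carry_out", "kwargs": {"moves": [[0,0,0,0,0,0,40],[0,0,0,0,0,0,40],[0,0,0,0,0,0,40],[0,0,0,0,0,0,40],[0,0,0,0,0,0,40]]}}

```text
time_s: 1.95
tcp_pos: [0.4672, -0.3415, 0.0062]
eef_rot: [-56.9, 90.0, -48.6]
contact_force: [-1.4, -0.8, 1.3]
gripper_width: 0.0662
```

```bash
python3 -c "
from h import *
st()"
```

```text
t 1.95 tcp [ 0.4672 -0.3415  0.0062] toolx [ 0. -0. -1.] jaw heading 98.3 w 0.0662 F [-1.4 -0.8  1.3] M [-0.16   0.527 -0.039] j [-17.  25. -26.   0. -39. -65.]
```

{"fn": "carry_out", "kwargs": {"moves": [[0,0,50,0,0,0,40],[0,0,100,0,0,0,40],[0,0,150,0,0,0,40],[0,0,180,0,0,0,40],[0,0,180,0,0,0,40]]}}

```text
time_s: 2.45
tcp_pos: [0.4698, -0.3425, 0.1914]
eef_rot: [-31.8, 89.5, -23.5]
contact_force: [-0.0, -0.5, -3.1]
gripper_width: 0.0662
```

{"fn": "carry_out", "kwargs": {"moves": [[0,0,0,-0.022,0.148,0,40],[0,0,0,-0.044,0.296,0,40],[0,0,0,-0.066,0.444,0,40],[0,0,0,-0.066,0.444,0,40],[0,0,0,-0.066,0.444,0,40]]}}

```text
time_s: 2.95
tcp_pos: [0.4675, -0.3405, 0.1825]
eef_rot: [179.8, 64.1, -171.8]
contact_force: [0.2, 0.1, -3.1]
gripper_width: 0.0659
```

Run:
```python
from h import *
st()
ims=[r.capture(n) for n in('wrist','scene')]
cv2.imwrite('pics/w2.png',np.hstack([cv2.resize(ims[0],(400,300)),ims[1][150:450,240:640]]))
```

```text
t 2.95 tcp [ 0.4675 -0.3405  0.1825] toolx [-0.433 -0.062 -0.899] jaw heading 98.4 w 0.0659 F [ 0.2  0.1 -3.1] M [ 0.262 -1.819  0.01 ] j [-11.  26.  -4.   8. -84. -73.]
```

View pics/w2.png

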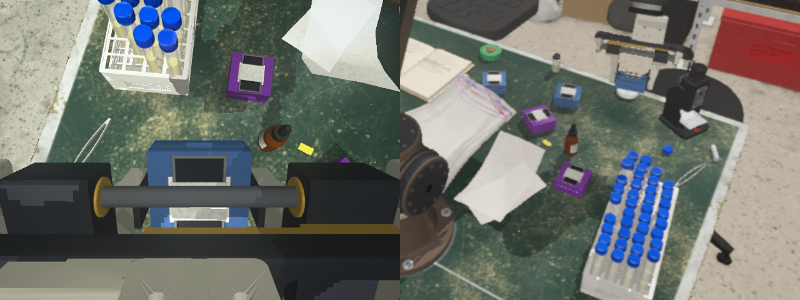

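The case is held, and the wrist camera clearly sees the half of the window nearest the robot. I'll rock the other way and look for orange there.

```bash
cat >> h.py <<'E'
def orange(nm=None):
    for n in('wrist',):
        im=r.capture(n); hsv=cv2.cvtColor(im,cv2.COLOR_BGR2HSV)
        m=cv2.inRange(hsv,(6,140,110),(20,255,255)); k,_,S,C=cv2.connectedComponentsWithStats(m)
        print(n,[(C[i].round(),int(S[i,4])) for i in range(1,k) if S[i,4]>25])
        if nm: cv2.imwrite(f'pics/{nm}_{n}.png',im)
E
python3 -c "
from h import *
orange()"
```

```text
wrist [(array([443., 231.]), 99)]
```

{"fn": "carry_out", "kwargs": {"moves": [[0,0,0,0.022,-0.148,0,40],[0,0,0,0.044,-0.296,0,40],[0,0,0,0.066,-0.444,0,40],[0,0,0,0.088,-0.592,0,40],[0,0,0,0.11,-0.74,0,40]]}}

```text
time_s: 3.6
tcp_pos: [0.4666, -0.3418, 0.1891]
eef_rot: [-0.7, 72.3, 7.6]
contact_force: [0.4, -0.1, -3.5]
gripper_width: 0.0659
```

{"fn": "carry_out", "kwargs": {"moves": [[0,0,0,0.022,-0.148,0,40],[0,0,0,0.022,-0.148,0,40],[0,0,0,0.022,-0.148,0,40]]}}

```text
time_s: 3.9
tcp_pos: [0.4657, -0.3427, 0.188]
eef_rot: [-0.1, 64.2, 8.0]
contact_force: [-0.3, -0.3, -2.6]
gripper_width: 0.0658
```

```bash
python3 -c "
from h import *
st();orange('b3m')"
```

```text
t 3.9 tcp [ 0.4657 -0.3427  0.188 ] toolx [ 0.431  0.061 -0.9  ] jaw heading 98.1 w 0.0658 F [-0.3 -0.3 -2.6] M [-0.308  1.841  0.018] j [-28.   5. -21. -22. -44. -41.]
wrist [(array([475.,  76.]), 67)]
```

{"fn": "carry_out", "kwargs": {"moves": [[0,0,0,-0.022,0.148,0,40],[0,0,0,-0.044,0.296,0,40],[0,0,0,-0.066,0.444,0,40],[0,0,0,-0.088,0.592,0,40],[0,0,0,-0.11,0.74,0,40]]}}

```text
time_s: 4.45
tcp_pos: [0.4695, -0.3414, 0.1878]
eef_rot: [-178.9, 72.6, -170.5]
contact_force: [0.2, -1.0, -3.2]
gripper_width: 0.066
```

{"fn": "carry_out", "kwargs": {"moves": [[0,0,0,-0.022,0.148,0,40],[0,0,0,-0.022,0.148,0,40],[0,0,0,-0.022,0.148,0,40]]}}

```text
time_s: 4.75
tcp_pos: [0.4692, -0.3406, 0.1839]
eef_rot: [-179.8, 64.1, -171.3]
contact_force: [0.1, -0.7, -3.3]
gripper_width: 0.0662
```

{"fn": "carry_out", "kwargs": {"moves": [[0,0,0,0.022,-0.148,0,40],[0,0,0,0.044,-0.296,0,40],[0,0,0,0.066,-0.444,0,40],[0,0,0,0.088,-0.592,0,40],[0,0,0,0.11,-0.74,0,40]]}}

```text
time_s: 5.25
tcp_pos: [0.4674, -0.3419, 0.1894]
eef_rot: [-0.9, 72.3, 7.4]
contact_force: [-0.4, -0.2, -4.5]
gripper_width: 0.0661
```

{"fn": "carry_out", "kwargs": {"moves": [[0,0,0,0.022,-0.148,0,40],[0,0,0,0.022,-0.148,0,40],[0,0,0,0.022,-0.148,0,40]]}}

```text
time_s: 5.55
tcp_pos: [0.4662, -0.3427, 0.1883]
eef_rot: [-0.2, 64.2, 8.0]
contact_force: [0.8, 0.5, -2.6]
gripper_width: 0.0661
```

```bash
python3 -c "
from h import *
st();orange()"
```

```text
t 5.55 tcp [ 0.4662 -0.3427  0.1883] toolx [ 0.431  0.06  -0.9  ] jaw heading 98.2 w 0.0661 F [ 0.8  0.5 -2.6] M [-0.359  1.831 -0.04 ] j [-28.   5. -21. -22. -44. -41.]
wrist [(array([476.,  75.]), 61)]
```

View pics/b3m_wrist.png

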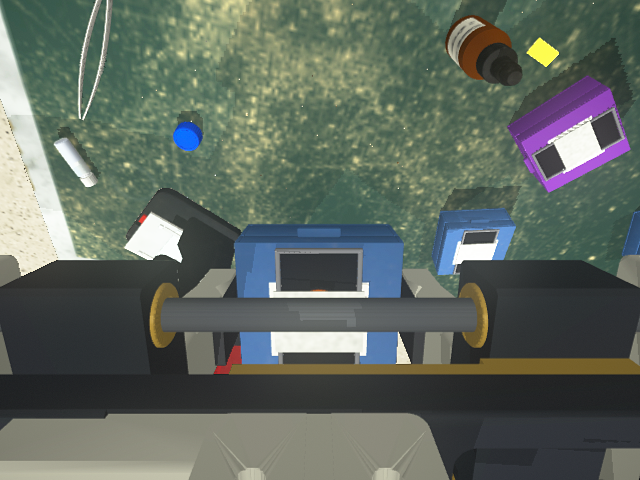

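The orange sliver at (319,291) stays at the band edge, so this part is packed. I'll do one more cycle, then set the case back down.

{"fn": "carry_out", "kwargs": {"moves": [[0,0,0,-0.022,0.148,0,40],[0,0,0,-0.044,0.296,0,40],[0,0,0,-0.066,0.444,0,40],[0,0,0,-0.088,0.592,0,40],[0,0,0,-0.11,0.74,0,40]]}}

```text
time_s: 6.1
tcp_pos: [0.4698, -0.3415, 0.188]
eef_rot: [-178.8, 72.6, -170.4]
contact_force: [0.5, -0.6, -3.3]
gripper_width: 0.0666
```

{"fn": "carry_out", "kwargs": {"moves": [[0,0,0,-0.022,0.148,0,40],[0,0,0,-0.022,0.148,0,40],[0,0,0,-0.022,0.148,0,40]]}}

```text
time_s: 6.4
tcp_pos: [0.4694, -0.3406, 0.1839]
eef_rot: [-179.7, 64.1, -171.3]
contact_force: [0.2, -0.1, -2.6]
gripper_width: 0.0658
```

{"fn": "carry_out", "kwargs": {"moves": [[0,0,0,0.022,-0.148,0,40],[0,0,0,0.044,-0.296,0,40],[0,0,0,0.066,-0.444,0,40],[0,0,0,0.088,-0.592,0,40],[0,0,0,0.11,-0.74,0,40]]}}

```text
time_s: 6.9
tcp_pos: [0.4675, -0.3419, 0.1895]
eef_rot: [-0.9, 72.3, 7.4]
contact_force: [-0.5, 0.0, -4.0]
gripper_width: 0.066
```

{"fn": "carry_out", "kwargs": {"moves": [[0,0,0,0.022,-0.148,0,40],[0,0,0,0.022,-0.148,0,40],[0,0,0,0,0,0,40],[0,0,0,-0.022,0.148,0,40],[0,0,0,-0.044,0.296,0,40]]}}

```text
time_s: 7.4
tcp_pos: [0.4677, -0.343, 0.19]
eef_rot: [-105.6, 89.6, -97.4]
contact_force: [-0.6, -0.3, -4.3]
gripper_width: 0.066
```

```bash
python3 -c "
from h import *
s=st([.4675,-.3405,.0075],98.5)"
```

```text
t 7.4 tcp [ 0.4677 -0.343   0.19  ] toolx [-0.001 -0.007 -1.   ] jaw heading 98.2 w 0.066 F [-0.6 -0.3 -4.3] M [ 0.085 -0.021 -0.058] j [-17.  13. -15.   0. -62. -65.]
shift mm [  -0.    2. -182.] turn rad 0.005
```

{"fn": "carry_out", "kwargs": {"moves": [[0,0,-50,0,0,0,40],[0,0,-100,0,0,0,40],[0,0,-145,0,0,0,40],[0,0,-170,0,0,0,40],[0,0,-179,0,0,0,40]]}}

```text
time_s: 7.9
tcp_pos: [0.4665, -0.341, 0.0057]
eef_rot: [177.8, 89.8, -173.8]
contact_force: [-12.6, 20.6, 49.1]
gripper_width: 0.0659
```

{"fn": "carry_out", "kwargs": {"moves": [[0,0,0,0,0,0,40],[0,0,0,0,0,0,40]]}}

```text
time_s: 8.1
tcp_pos: [0.4691, -0.342, 0.0088]
eef_rot: [-43.3, 89.8, -34.9]
contact_force: [0.3, -0.9, -1.2]
gripper_width: 0.0663
```

```bash
python3 -c "
from h import *
s=st([.4675,-.3405,.0075],98.5)"
```

```text
t 8.1 tcp [ 0.4691 -0.342   0.0088] toolx [ 0.003 -0.002 -1.   ] jaw heading 98.3 w 0.0663 F [ 0.3 -0.9 -1.2] M [-0.066 -0.099  0.01 ] j [-17.  25. -26.   0. -39. -65.]
shift mm [-2.  2. -1.] turn rad 0.003
```

{"fn": "carry_out", "kwargs": {"moves": [[0,0,-1,0,0,0,40],[0,0,-1,0,0,0,100],[0,0,-1,0,0,0,100],[0,0,-1,0,0,0,100]]}}

```text
time_s: 8.5
tcp_pos: [0.4679, -0.3417, 0.0065]
eef_rot: [-33.4, 89.9, -25.1]
contact_force: [0.2, -0.5, -1.0]
gripper_width: 0.0841
```

{"fn": "carry_out", "kwargs": {"moves": [[0,0,40,0,0,0,100],[0,0,90,0,0,0,100],[0,0,140,0,0,0,100],[0,0,190,0,0,0,100],[23,40,195,0,0,0.04,100]]}}

```text
time_s: 9.0
tcp_pos: [0.4922, -0.3053, 0.2086]
eef_rot: [-36.8, 89.3, -26.4]
contact_force: [0.8, 0.5, -0.4]
gripper_width: 0.0876
```

{"fn": "carry_out", "kwargs": {"moves": [[30,40,0,0,0,0,100],[55,82,0,0,0,0,100],[79,134,0,0,0,0,100],[79,134,0,0,0,0,100],[79,134,0,0,0,0,100]]}}

```text
time_s: 9.5
tcp_pos: [0.5701, -0.1659, 0.2009]
eef_rot: [-46.2, 90.0, -35.5]
contact_force: [-1.2, 0.2, 0.4]
gripper_width: 0.0875
```

Run:
```python
from h import *
st([.5718,-.1671,.006],101)
p=r.camera_params('wrist'); im=r.capture('wrist'); cv2.imwrite('pics/w4.png',im)
# blue lid mask -> rectangles
m=cv2.inRange(cv2.cvtColor(im,cv2.COLOR_BGR2HSV),(95,80,60),(118,255,255))
c,_=cv2.findContours(m,0,2)
for k in sorted(c,key=cv2.contourArea)[-3:]: print(cv2.contourArea(k),cv2.minAreaRect(k))
print(proj('wrist',[[.5718,-.1671,.03],[.532,.039,.03]],p))
```

```text
t 9.5 tcp [ 0.5701 -0.1659  0.2009] toolx [ 0. -0. -1.] jaw heading 100.7 w 0.0875 F [-1.2  0.2  0.4] M [-0.05   0.001  0.01 ] j [  3.  14. -12.   0. -64. -82.]
shift mm [   2.   -1. -195.] turn rad 0.004
5100.5 ((318.7477111816406, 210.16030883789062), (74.79592895507812, 72.1814193725586), 88.53119659423828)
6285.0 ((538.01171875, 209.94430541992188), (75.53360748291016, 93.80622863769531), 75.25643920898438)
7887.5 ((138.6906280517578, 61.57538986206055), (97.12406158447266, 93.83524322509766), 87.61405944824219)
[[317.5 214.8]
 [544.4 214. ]]
```

View pics/w4.png

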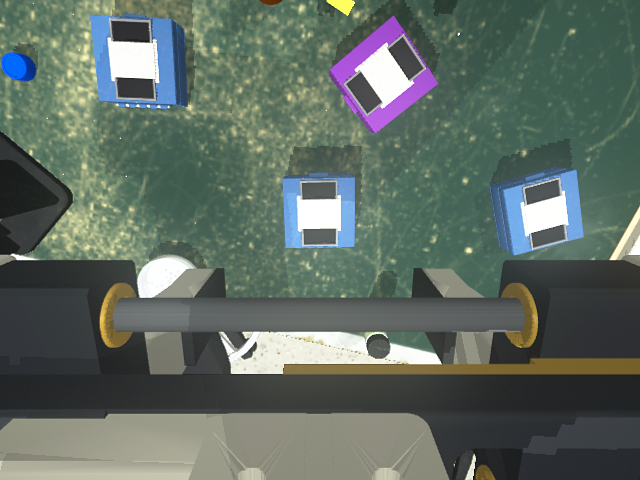

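Box 3 is back flat at (140,60). Box 2's lid is centred near (319,213), and box 1 is at about (546,213).

Run:
```python
from h import *
for a in ([(319,180),(319,246)],[(540,181),(552,246)]):
    q=unproj('wrist',a,.03); d=q[1]-q[0]; print(q.mean(0),np.degrees(np.arctan2(d[1],d[0])),np.linalg.norm(d))
print(unproj('wrist',[(284,178),(355,178),(355,247),(286,248)],.03).mean(0))
st([.5718,-.1671,.006],101)
```

```text
[ 0.56995 -0.1671 ] 10.715561867531104 0.062387899467765406
[0.53155 0.0396 ] 29.525987311241746 0.06493265742290238
[ 0.5696 -0.1662]
t 9.55 tcp [ 0.5695 -0.167   0.2009] toolx [-0. -0. -1.] jaw heading 100.7 w 0.0878 F [ 0.  -0.3  0. ] M [-0.043  0.001 -0.014] j [  3.  14. -12.   0. -64. -82.]
shift mm [   2.   -0. -195.] turn rad 0.006
```

{"fn": "carry_out", "kwargs": {"moves": [[0,0,-50,0,0,0,100],[0,0,-100,0,0,0,100],[0,0,-150,0,0,0,100],[0,0,-185,0,0,0,100],[0,0,-195,0,0,0,100]]}}

```text
time_s: 10.05
tcp_pos: [0.5658, -0.1689, 0.002]
eef_rot: [168.4, 89.6, 178.8]
contact_force: [-0.4, -0.5, -0.1]
gripper_width: 0.0876
```

{"fn": "carry_out", "kwargs": {"moves": [[0,0,0,0,0,0,100],[0,0,0,0,0,0,40],[0,0,0,0,0,0,40],[0,0,0,0,0,0,40],[0,0,0,0,0,0,40]]}}

```text
time_s: 10.55
tcp_pos: [0.5706, -0.1672, 0.0077]
eef_rot: [-9.9, 89.8, 0.7]
contact_force: [-1.2, 1.8, 7.4]
gripper_width: 0.0658
```

```bash
python3 -c "
from h import *
st()"
```

```text
t 10.55 tcp [ 0.5706 -0.1672  0.0077] toolx [ 0.003  0.    -1.   ] jaw heading 100.6 w 0.0658 F [-1.2  1.8  7.4] M [ 0.832  0.433 -0.052] j [  2.  26. -24.   0. -40. -82.]
```

Gripped. I'll lift and rock it.

{"fn": "carry_out", "kwargs": {"moves": [[0,0,50,0,0,0,40],[0,0,100,0,0,0,40],[0,0,150,0,0,0,40],[0,0,180,0,0,0,40],[0,0,180,0,0,0,40]]}}

```text
time_s: 11.05
tcp_pos: [0.5719, -0.1676, 0.1918]
eef_rot: [-14.6, 89.5, -3.9]
contact_force: [0.9, -0.4, -2.9]
gripper_width: 0.0659
```

{"fn": "carry_out", "kwargs": {"moves": [[0,0,0,-0.028,0.147,0,40],[0,0,0,-0.056,0.294,0,40],[0,0,0,-0.084,0.441,0,40],[0,0,0,-0.084,0.441,0,40],[0,0,0,-0.084,0.441,0,40]]}}

```text
time_s: 11.55
tcp_pos: [0.5692, -0.1668, 0.1819]
eef_rot: [-180.0, 64.0, -169.4]
contact_force: [-0.6, 0.2, -2.5]
gripper_width: 0.0663
```

```bash
python3 -c "
from h import *
st();orange('b2p')"
```

```text
t 11.55 tcp [ 0.5692 -0.1668  0.1819] toolx [-0.431 -0.081 -0.899] jaw heading 100.6 w 0.0663 F [-0.6  0.2 -2.5] M [ 0.313 -1.938 -0.029] j [  4.  30.   4.   3. -89. -84.]
wrist [(array([274.,  93.]), 351), (array([323., 366.]), 1283)]
```

{"fn": "carry_out", "kwargs": {"moves": [[0,0,0,0.028,-0.147,0,40],[0,0,0,0.056,-0.294,0,40],[0,0,0,0.084,-0.441,0,40],[0,0,0,0.112,-0.588,0,40],[0,0,0,0.14,-0.735,0,40]]}}

```text
time_s: 12.1
tcp_pos: [0.5687, -0.1679, 0.1896]
eef_rot: [-0.2, 72.1, 10.4]
contact_force: [0.7, -0.2, -4.1]
gripper_width: 0.0659
```

{"fn": "carry_out", "kwargs": {"moves": [[0,0,0,0.028,-0.147,0,40],[0,0,0,0.028,-0.147,0,40],[0,0,0,0.028,-0.147,0,40]]}}

```text
time_s: 12.4
tcp_pos: [0.5676, -0.1681, 0.1884]
eef_rot: [0.1, 64.1, 10.6]
contact_force: [0.7, 0.1, -2.4]
gripper_width: 0.0656
```

```bash
python3 -c "
from h import *
st();orange('b2m')"
```

```text
t 12.4 tcp [ 0.5676 -0.1681  0.1884] toolx [ 0.43   0.08  -0.899] jaw heading 100.5 w 0.0656 F [ 0.7  0.1 -2.4] M [-0.387  1.772 -0.002] j [ -1.   3. -29. -10. -33. -71.]
wrist [(array([318., 270.]), 1276)]
```

View pics/b2m_wrist.png

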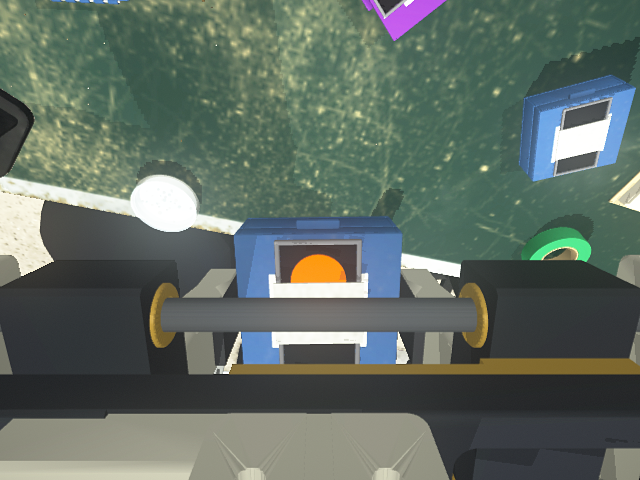

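Box 2 is the loose one: a large orange disc at (318,270), which moved from (323,366) when the tilt reversed. I'll do two more full rocks and then carry it over.

{"fn": "carry_out", "kwargs": {"moves": [[0,0,0,-0.028,0.147,0,40],[0,0,0,-0.056,0.294,0,40],[0,0,0,-0.084,0.441,0,40],[0,0,0,-0.112,0.588,0,40],[0,0,0,-0.14,0.735,0,40]]}}

```text
time_s: 12.95
tcp_pos: [0.5713, -0.1674, 0.1879]
eef_rot: [-179.4, 72.7, -168.8]
contact_force: [1.1, -0.2, -3.0]
gripper_width: 0.0659
```

{"fn": "carry_out", "kwargs": {"moves": [[0,0,0,-0.028,0.147,0,40],[0,0,0,-0.028,0.147,0,40],[0,0,0,-0.028,0.147,0,40]]}}

```text
time_s: 13.25
tcp_pos: [0.5707, -0.1669, 0.1831]
eef_rot: [-179.8, 64.1, -169.2]
contact_force: [-0.8, -0.5, -2.6]
gripper_width: 0.0662
```

{"fn": "carry_out", "kwargs": {"moves": [[0,0,0,0.028,-0.147,0,40],[0,0,0,0.056,-0.294,0,40],[0,0,0,0.084,-0.441,0,40],[0,0,0,0.112,-0.588,0,40],[0,0,0,0.14,-0.735,0,40]]}}

```text
time_s: 13.75
tcp_pos: [0.5696, -0.1679, 0.1903]
eef_rot: [-0.3, 72.1, 10.3]
contact_force: [0.2, 0.2, -3.5]
gripper_width: 0.0661
```

{"fn": "carry_out", "kwargs": {"moves": [[0,0,0,0.028,-0.147,0,40],[0,0,0,0.028,-0.147,0,40],[0,0,0,0.028,-0.147,0,40]]}}

```text
time_s: 14.05
tcp_pos: [0.5685, -0.1681, 0.189]
eef_rot: [-0.0, 64.0, 10.6]
contact_force: [1.1, -0.3, -2.6]
gripper_width: 0.0661
```

{"fn": "carry_out", "kwargs": {"moves": [[0,0,0,-0.028,0.147,0,40],[0,0,0,-0.056,0.294,0,40],[0,0,0,-0.084,0.441,0,40],[0,0,0,-0.112,0.588,0,40],[0,0,0,-0.14,0.735,0,40]]}}

```text
time_s: 14.55
tcp_pos: [0.5717, -0.1676, 0.1887]
eef_rot: [-179.2, 72.8, -168.6]
contact_force: [1.0, -1.0, -3.3]
gripper_width: 0.0661
```

{"fn": "carry_out", "kwargs": {"moves": [[0,0,0,-0.028,0.147,0,40],[0,0,0,-0.028,0.147,0,40],[0,0,0,-0.028,0.147,0,40]]}}

```text
time_s: 14.85
tcp_pos: [0.571, -0.1671, 0.1838]
eef_rot: [-179.7, 64.2, -169.1]
contact_force: [0.6, -0.3, -2.8]
gripper_width: 0.066
```

{"fn": "carry_out", "kwargs": {"moves": [[0,0,0,0.028,-0.147,0,40],[0,0,0,0.056,-0.294,0,40],[0,0,0,0.084,-0.441,0,40],[0,0,0,0.112,-0.588,0,40],[0,0,0,0.14,-0.735,0,40]]}}

```text
time_s: 15.35
tcp_pos: [0.5698, -0.168, 0.1907]
eef_rot: [-0.4, 72.1, 10.2]
contact_force: [0.0, 0.2, -4.0]
gripper_width: 0.0663
```

{"fn": "carry_out", "kwargs": {"moves": [[0,0,0,0.028,-0.147,0,40],[0,0,0,0.028,-0.147,0,40],[0,0,0,0.028,-0.147,0,40]]}}

```text
time_s: 15.65
tcp_pos: [0.5687, -0.1681, 0.1893]
eef_rot: [-0.0, 64.0, 10.5]
contact_force: [0.5, 0.2, -2.5]
gripper_width: 0.066
```

```bash
python3 -c "
from h import *
st([.518,.317,.185],100.5);orange()"
```

```text
t 15.65 tcp [ 0.5687 -0.1681  0.1893] toolx [ 0.431  0.08  -0.899] jaw heading 100.6 w 0.066 F [ 0.5  0.2 -2.5] M [-0.42   1.78  -0.035] j [ -1.   3. -29.  -9. -33. -71.]
shift mm [-51. 485.  -4.] turn rad -0.001
wrist [(array([318., 270.]), 1277)]
```

{"fn": "carry_out", "kwargs": {"moves": [[-2,15,0,0,0,0,40],[-5,45,0,0,0,0,40],[-9,85,0,0,0,0,40],[-13,125,0,0,0,0,40],[-17,165,0,0,0,0,40]]}}

```text
time_s: 16.2
tcp_pos: [0.5534, -0.0, 0.1873]
eef_rot: [0.2, 64.2, 10.8]
contact_force: [1.7, -1.5, -3.5]
gripper_width: 0.0661
```

{"fn": "carry_out", "kwargs": {"moves": [[-4,40,0,0,0,0,40],[-8,80,0,0,0,0,40],[-13,120,0,0,0,0,40],[-17,160,0,0,0,0,40],[-21,200,0,0,0,0,40]]}}

```text
time_s: 16.7
tcp_pos: [0.5318, 0.2005, 0.1873]
eef_rot: [0.2, 64.1, 10.9]
contact_force: [0.9, -0.3, -3.9]
gripper_width: 0.066
```

{"fn": "carry_out", "kwargs": {"moves": [[-4,40,0,0,0,0,40],[-8,75,0,0,0,0,40],[-11,100,-2,0,0,0,40],[-13,116,-4,0,0,0,40],[-13,120,-4,0,0,0,40]]}}

```text
time_s: 17.2
tcp_pos: [0.5189, 0.3209, 0.1827]
eef_rot: [0.2, 64.2, 11.0]
contact_force: [-0.0, 0.4, -2.6]
gripper_width: 0.0659
```

{"fn": "carry_out", "kwargs": {"moves": [[0,0,0,0,0,0,40],[0,0,0,0,0,0,40],[0,0,0,0,0,0,40]]}}

```text
time_s: 17.5
tcp_pos: [0.5187, 0.317, 0.1822]
eef_rot: [0.2, 64.3, 10.8]
contact_force: [0.2, -0.5, -3.0]
gripper_width: 0.0661
```

```bash
python3 -c "
from h import *
s=st([.518,.317,.185],100.5);orange()
ims=[r.capture('scene')[130:380,200:500],r.capture('side')[140:340,200:440],r.capture('wrist')]
A=cv2.resize(ims[0],(400,333));B=cv2.resize(ims[1],(400,333))
cv2.imwrite('pics/f.png',np.vstack([np.hstack([A,B]),np.hstack([cv2.resize(ims[2],(356,267)),np.zeros((267,444,3),np.uint8)])]))"
```

```text
t 17.5 tcp [0.5187 0.317  0.1822] toolx [ 0.427  0.081 -0.901] jaw heading 100.6 w 0.0661 F [ 0.2 -0.5 -3. ] M [-0.396  1.919 -0.012] j [  57.    4.  -47.   43.  -27. -173.]
shift mm [-1.  0.  3.] turn rad -0.001
wrist [(array([318., 270.]), 1261)]
```

View pics/f.png

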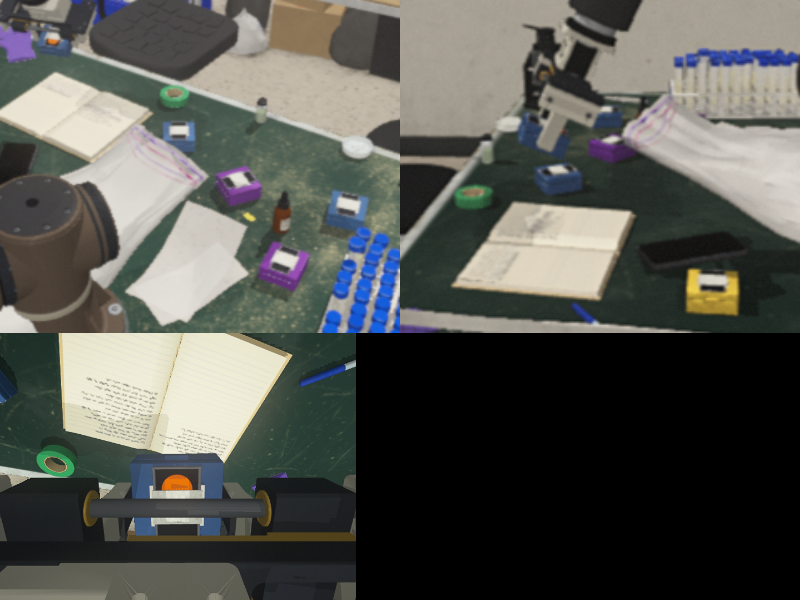

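The marker is clearly visible at wrist (318,270), but joint 6 is close to its limit (-173 of -173.66). I'll yaw away from it and recheck the notebook centre.

{"fn": "carry_out", "kwargs": {"moves": [[0,0,0,0,0,0.1,40],[0,0,0,0,0,0.2,40],[0,0,0,0,0,0.32,40],[0,0,0,0,0,0.42,40],[0,0,0,0,0,0.5,40]]}}

```text
time_s: 18.2
tcp_pos: [0.5182, 0.3168, 0.1817]
eef_rot: [0.2, 64.3, 39.2]
contact_force: [1.9, -0.7, -2.2]
gripper_width: 0.066
```

{"fn": "carry_out", "kwargs": {"moves": [[0,0,0,0,0,0,40],[0,0,0,0,0,0,40],[0,0,0,0,0,0,40]]}}

```text
time_s: 18.5
tcp_pos: [0.5185, 0.317, 0.1817]
eef_rot: [0.2, 64.3, 38.9]
contact_force: [0.0, -0.4, -3.7]
gripper_width: 0.0656
```

```bash
python3 -c "
from h import *
q=unproj('scene',[(200+.75*x,130+.75*y) for x,y in((57,73),(152,122),(97,160),(-3,120))],.013);print('nb',q.tolist(),q.mean(0))
s=st();orange('z')
R=Ro.from_euler('xyz',s['eef_rot'],degrees=True).as_matrix();tx=R[:,0]
print('case underside ctr',s['tcp_pos']-.0*tx, 'mid',s['tcp_pos']-tx*.011, s['joints'])
im=r.capture('scene')[100:340,120:440]; cv2.imwrite('pics/g.png',np.hstack([cv2.resize(im,(400,300)),cv2.resize(r.capture('wrist'),(400,300))]))"
```

```text
nb [[0.6234, 0.4101], [0.5533, 0.1151], [0.3878, 0.1533], [0.4056, 0.4207]] [0.492525 0.2748  ]
t 18.5 tcp [0.5185 0.317  0.1817] toolx [ 0.337  0.272 -0.901] jaw heading 128.7 w 0.0656 F [ 0.  -0.4 -3.7] M [-1.229  1.537  0.007] j [  53.    3.  -40.   16.  -23. -118.]
wrist [(array([318., 270.]), 1265)]
case underside ctr [0.51851273 0.31704083 0.18169526] mid [0.51480319 0.3140502  0.19160966] [  53.15270101    2.91865912  -40.01161028   15.94087673  -22.88941025
 -117.82324365]
```

View pics/g.png

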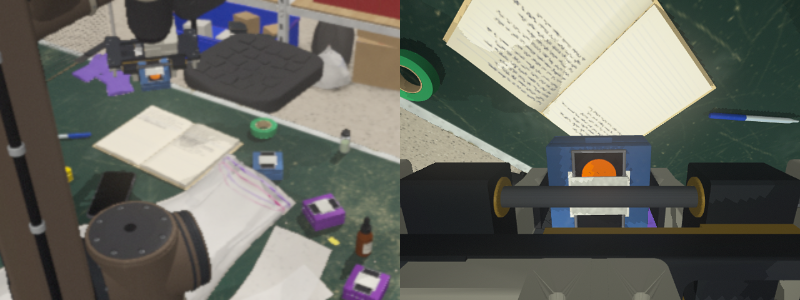

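```bash
python3 -c "
from h import *
q=unproj('scene',[(120+.8*x,100+.8*y) for x,y in((152,106),(243,148),(187,188),(93,146))],.013);print('nb',q.tolist(),q.mean(0))
print([np.linalg.norm(q[i]-q[(i+1)%4]).round(3) for i in range(4)])
q=unproj('side',[(267,262),(341,267),(315,318),(233,313)],.013);print([np.linalg.norm(q[i]-q[(i+1)%4]).round(3) for i in range(4)])
q=unproj('wrist',[(504,139),(72,64)],.013);print('wr right/left corner',q.tolist())
im=cv2.imread('pics/side0.png')[245:335,220:360]; cv2.imwrite('pics/n1.png',cv2.resize(im,None,fx=5,fy=5))
im2=r.capture('scene')[165:265,180:330]; cv2.imwrite('pics/n2.png',np.hstack([cv2.resize(im2,(400,267)),cv2.resize(im,(400,267))]))
"
```

```text
nb [[0.6215, 0.4132], [0.5673, 0.1213], [0.3825, 0.16], [0.4139, 0.4394]] [0.4963   0.283475]
[np.float64(0.297), np.float64(0.189), np.float64(0.281), np.float64(0.209)]
[np.float64(0.209), np.float64(0.291), np.float64(0.188), np.float64(0.301)]
wr right/left corner [[0.4262, 0.4425], [0.5899, 0.1443]]
```

View pics/n2.png

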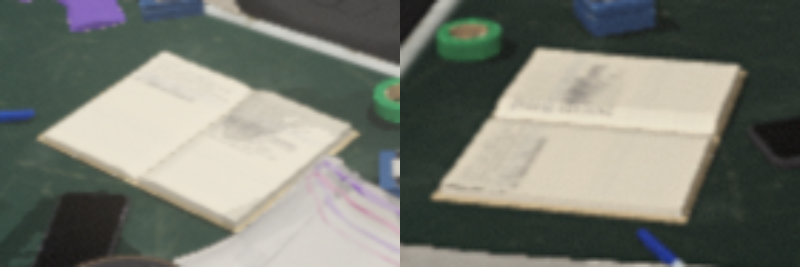

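```bash
python3 -c "
from h import *
for n,c in(('side',[(267.3,261.2),(340.8,267.9),(320.5,319.1),(231.6,311.4)]),('scene',[(241.9,184.5),(314.2,214.8),(269.2,251.1),(194.2,216.3)])):
    q=unproj(n,c,.009);print(q.tolist(),q.mean(0),[np.linalg.norm(q[i]-q[(i+1)%4]).round(3) for i in range(4)])
"
```

```text
[[0.5961, 0.1466], [0.3876, 0.1845], [0.4226, 0.472], [0.6292, 0.4471]] [0.508875 0.31255 ] [np.float64(0.212), np.float64(0.29), np.float64(0.208), np.float64(0.302)]
[[0.6285, 0.4172], [0.5877, 0.133], [0.3835, 0.1622], [0.4199, 0.4454]] [0.5049  0.28945] [np.float64(0.287), np.float64(0.206), np.float64(0.286), np.float64(0.21)]
```

{"fn": "carry_out", "kwargs": {"moves": [[-4,-9,2,0,0,0,40],[-8,-18,5,0,0,0,40],[-8,-18,5,0,0,0,40],[-8,-18,5,0,0,0,40],[-8,-18,5,0,0,0,40]]}}

```text
time_s: 19.2
tcp_pos: [0.5107, 0.2995, 0.1872]
eef_rot: [0.2, 64.3, 39.1]
contact_force: [-0.0, 0.8, -3.6]
gripper_width: 0.0661
```

{"fn": "carry_out", "kwargs": {"moves": [[0,0,0,0,0,0,40],[0,0,0,0,0,0,40],[0,0,0,0,0,0,40],[0,0,0,0,0,0,40],[0,0,0,0,0,0,40]]}}

```text
time_s: 19.7
tcp_pos: [0.5105, 0.2994, 0.1867]
eef_rot: [0.2, 64.3, 39.0]
contact_force: [-0.1, 0.2, -3.7]
gripper_width: 0.066
```

```bash
python3 -c "
from h import *
s=st();orange();print(abs(s['qd']).max()); print(r.close_job())"
```

```text
t 19.7 tcp [0.5105 0.2994 0.1867] toolx [ 0.337  0.273 -0.901] jaw heading 128.9 w 0.066 F [-0.1  0.2 -3.7] M [-1.254  1.524 -0.   ] j [  53.    1.  -41.   15.  -24. -116.]
wrist [(array([318., 270.]), 1266)]
0.10274074320858738
the job is handed in; nothing more can be done
None
```

I found the rattling case and handed the job in with it held still over the middle of the notebook, at about 19.8 s of the 72 s allowed.

- **Sound case:** I rocked the case nearest the tube rack to ±25° three times each way. In both views I took with the window's near end down, only a sliver of orange showed at the band edge, so its part is packed. I set it back flat in its place.
- **Loose case:** The middle case's part jumped from one end of its window to the other when the tilt reversed. I rocked it three times each way to confirm, so the third case was never touched.
- **Final hold:** The case is lid up, tipped about 26°, and its underside is about 17 cm above the page. The last readings showed the grip at 66 mm, the arm still, and the orange disc clearly visible in the wrist camera.

**Checks that disagreed or were off:**
- **Notebook centre:** The cameras differed by about 2 cm in y: the side camera gave 0.313 m, the scene camera 0.289 m and the wrist camera 0.293 m. I held the case at about y = 0.296 m.
- **Set-down:** The force briefly read about 50 N, passing through the held case, as I set the sound case down.
- **Joint 6:** It came within 1° of its range limit on the way over, so I turned the wrist away from it. It ended at -116°.

The vial, dropper and dish looked undisturbed in the later scene views.

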